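Square pile of coated test plates

TASK

Make one square pile of the three blue-coated test plates: turn the crooked plate square on the bottom plate, which stays where it lies. Take the third plate out of the rack, lay it flat on the bench with its coated side up and let go of it, then take it anew by its long edges and put it squarely on top, all edges flush and all coated sides up. Leave the other things on the bench alone.

Things in the scene. Friction and masses are not known exactly. Their poses are not given: they have to be found in the camera images.
- plate_bottom: aluminium plate 60 x 120 x 12 mm (x, y, z) lying on the bench, loose, 0.23 kg; origin at the centre of its underside, z up out of its blue coated face, y along its length
- plate_crooked: identical plate lying crooked on the bottom plate, blue side up; origin at the centre of its underside, same axes
- plate_standing: identical plate standing on a long edge in the rack's slot, its blue coated face towards the robot; origin at the centre of its uncoated face, z out of its blue face (level while it stands), y along its length, x up while it stands (top edge 30 mm above the origin)
- rack: grey plastic rack, fixed, 56 x 140 mm, base 10 mm thick; origin at the centre of its underside; a slot 15 mm wide along its y axis, between ribs whose tops are 32 mm above the bench; the plate stands on the base and its top edge is 70 mm above the bench
- sticky_pad: yellow note pad 76 x 76 x 9 mm, bystander; origin at the centre of its underside
- weight_200: yellowish metal knob weight, 33 mm across, 42 mm high, bystander; origin at the centre of its underside
- weight_100: silvery metal knob weight, 27 mm across, 35 mm high, bystander; origin at the centre of its underside

How it is judged:
On the way:
1. the plate from the rack lies flat on the bench, coated side up, let go (height (world z) of plate_standing below 0.006 m and angle between plate_standing's own z axis and vertical below 0.1 rad and contact force between the fingers and plate_standing below 0.3 N), for 0.2 s.
At the end, for the whole second after the job is handed in: Bottom plate within 20 mm of where it lay. The crooked plate lies on it and the plate from the rack on that one; each is within 5 mm of the bottom plate's centre along its length and its width, within 0.07 rad (4 degrees) of its direction either way round, flat, coated side up and at rest (distance of plate_bottom from where it was at the start of the episode below 0.02 m and angle between each of plate_bottom, plate_crooked, plate_standing's own z axis and vertical below 0.05 rad and x of plate_crooked in the frame of plate_bottom between -0.005 and 0.005 m and y of plate_crooked in the frame of plate_bottom between -0.005 and 0.005 m and z of plate_crooked in the frame of plate_bottom between 0.009 and 0.015 m and angle between the y axis of each of plate_crooked, plate_standing and the y axis of plate_bottom, either way round below 0.07 rad and linear speed of each of plate_crooked, plate_standing below 0.01 m/s and x of plate_standing in the frame of plate_bottom between -0.005 and 0.005 m and y of plate_standing in the frame of plate_bottom between -0.005 and 0.005 m and z of plate_standing in the frame of plate_bottom between 0.021 and 0.027 m); the robot touches nothing.
It fails at once if a bystander is moved by more than 20 mm (distance of any of sticky_pad, weight_200, weight_100 from where it was at the start of the episode above 0.02 m).
It also fails if it takes over 64 s, if anything falls off the work surface, if the arm or the gripper's body presses on something with over 40 N, if the wrist force passes 120 N, or if a joint passes its speed limit or range.

ROBOT

A 6-joint arm with a two-finger parallel gripper is mounted at the origin on a cart in front of the work surface, level with it; the furniture and walls round the work are solid. World frame = base frame: x ahead of the robot, y to its left, z up, the work surface at z = 0. Lengths are in m, angles in rad, forces in N, time in s.
With the tool pointing down it reaches from about 0.35 to 0.875 m from the base axis. Payload 15.5 kg.
Tool frame: the origin (TCP) lies between the finger pads; the fingertips stand 8 mm ahead of it and the grasp point (between the pads) lies 11 mm behind it; z points along the fingers, x is the direction in which the jaws open and shut, and the axes are right-handed (so a half turn about z gives the same grasp; the last joint's range is limited). The gripper opens to 85 mm and grips with 20 to 120 N. Pads are 22 mm wide; open, the fingers measure 114 mm over their backs; the gripper's body (76 mm by 85 mm) begins 54 mm behind the grasp point. The pads swing forward as they close: fully open they stand 13 mm farther back than shut.
Start: joints at [-1.208, 0.494, 1.345, -0, 1.302, -0.096], TCP at [0.276, -0.561, 0.239] pointing down, gripper open.
Joint ranges: [-2.91, 2.91], [-0.82, 2.16], [0.22, 2.67], [-1.22, 4.37], [0.12, 2.79], [-3.08, 3.08]. Speed limits (rad/s): [1.89, 1.89, 2.57, 3.01, 3.01, 3.01].

INTERFACE

Orientations are given as a unit quaternion [x, y, z, w].
In Python, from rig import ctrl gives the robot as it stands.
- The arm moves only by the tool apply_moves, never from a script. Its arguments are lists of equal length, an entry for each row: "offset": the shift along the tool's x, y, z in mm, a list of three; "spin": the turn about the tool's z in degrees; "grip": the finger opening in mm, from 0 to 85.4. A call has 1 to 20 rows; each row is the pose to reach, as a shift and turn from the pose commanded when the call began, along the tool's axes at that moment; what a row does not reach only later rows make up. A row lasts 1/8 s, in which the tool goes at most 62.5 mm and 10.7 degrees, less where a joint would pass 70% of its speed; a pose out of reach is approached as far as the arm can. A call with a gripper value outside its range is refused whole. The fingers move at their own pace and stop on an object; "force" is the grip in N (left out, the last holds). Time passes only in rows, so rows that repeat a pose let the fingers close. It gives the time, the measured TCP pose, the force and the opening at its end, in the units of the state.
- ctrl.read_state(): the state, without advancing time (a new reading comes with each control period).
- ctrl.get_image(name): name is "side" or "top" or "wrist"; returns the picture (400x640x3 uint8, red, green, blue); there is no depth.
- ctrl.calibration(name): a dict with "fov_y" (degrees; the focal length in pixels is half the picture's height over the tangent of half this angle, whatever the lens; pixels are square), "cx", "cy" (the principal point, pixels), "k1" (the pictures are not rectified: a ray, as slopes to the right and down, at radius r is drawn at 1 + k1 r^2 times it, then the intrinsics apply), "pose" (4x4, takes a point from camera to world coordinates). Camera axes: x right, y down, z forward; pixel columns grow to the right and rows downward; lengths in m; the calibration is good to about 2 mm. A picture is of the moment at which its call begins: read the wrist's pose just before it. calibration takes no time and is no camera call; for the wrist camera it gives the pose at the moment of the call.
- ctrl.finish_job(): hands the job in, once; it reports no verdict.
The state is a dict: "t": time; "joint_pos": joint angles; "qvel": joint speeds; "joint_torque": joint torques, N m; "position": TCP position; "tool_rot": TCP orientation; "wrist_force": force on the tool from outside, world axes, zero at the start; "wrist_torque": the same for the moment, N m; "gripper_width": finger opening in m.
Only numpy, scipy, OpenCV 4.12 (cv2) and the standard library are available. Lean on these libraries where they do the work, as an engineer would, in place of code of your own. Each camera call takes 0.05 s, during which the arm holds its last target. There are 200 camera calls.

## Working session

There is one attempt and no reset: what is moved stays moved. The work goes in short steps, Python scripts to look and compute and a tool call to move; the robot and the scene stay as the last step left them, time stands still between calls to the robot, and variables do not carry over. Pictures are saved under pics/ and viewed, about 8 in all and at most 12, crops included, and the job is handed in when it is done.

Besides the shell and the picture viewer there is one more tool, called after "Emit:" as name(argument=value, ...), one argument or row to a line, values as JSON. apply_moves: Moves the arm, as the interface text tells. Its arguments: {"type":"object","properties":{"offset":{"type":"array","items":{"type":"array","items":{"type":"number"}}},"spin":{"type":"array","items":{"type":"number"}},"grip":{"type":"array","items":{"type":"number"}},"force":{"type":"number"}},"required":["offset","spin","grip"]}

```bash
mkdir -p pics; ls; python3 - <<'E'
from rig import ctrl
import cv2
print(ctrl.read_state())
for n in ("top","side"):
    c=ctrl.calibration(n);print(n,c)
    cv2.imwrite(f"pics/{n}0.png",ctrl.get_image(n)[:,:,::-1])
E
```

```text
pics
{'t': 0.0, 'joint_pos': array([-1.20850414e+00,  4.94178537e-01,  1.34613400e+00,  4.81389250e-06,
        1.30247866e+00, -9.55337457e-02]), 'qvel': array([ 0.00086393,  0.00172704, -0.00069579,  0.00092157,  0.00141767,
        0.00069461]), 'joint_torque': array([-1.49940821e-03, -8.82164383e+01, -3.83880186e+01, -1.45644858e-04,
        9.82201280e-03,  1.26632256e-05]), 'position': array([ 0.27611202, -0.56031832,  0.23870216]), 'tool_rot': array([ 8.49116399e-01, -5.28205435e-01, -4.74927237e-04, -3.65476386e-04]), 'wrist_force': array([-0.55961823,  0.65847777, -0.18054978]), 'wrist_torque': array([0.01922578, 0.00114191, 0.05896652]), 'gripper_width': 0.08521061395891172}
top {'fov_y': 48.615823513013076, 'cx': 319.9034112725906, 'cy': 197.98971343295793, 'k1': 0.005948376217724984, 'pose': array([[-0.01287041, -0.99827268,  0.05732373,  0.48893824],
       [-0.99970647,  0.01402336,  0.01975629,  0.08770377],
       [-0.02052603, -0.05705264, -0.99816015,  0.96092658],
       [ 0.        ,  0.        ,  0.        ,  1.        ]])}
side {'fov_y': 54.76546317481027, 'cx': 324.07728706567104, 'cy': 198.39412261535358, 'k1': 0.013828756692066011, 'pose': array([[-0.98737538, -0.10608184,  0.11762868,  0.44026145],
       [-0.15758714,  0.58284263, -0.79715793,  0.78335513],
       [ 0.01600497, -0.80563088, -0.5922016 ,  0.5649162 ],
       [ 0.        ,  0.        ,  0.        ,  1.        ]])}
```

View pics/top0.png

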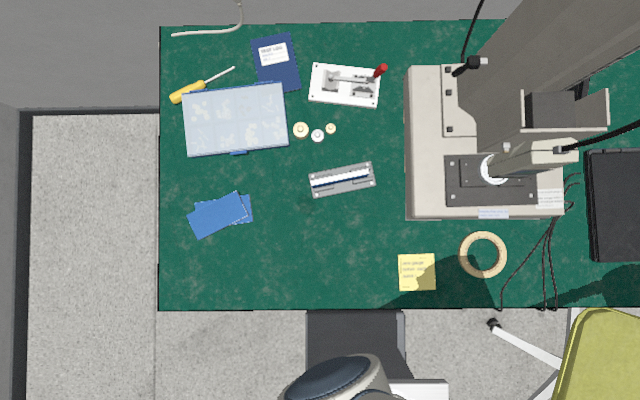

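View pics/side0.png

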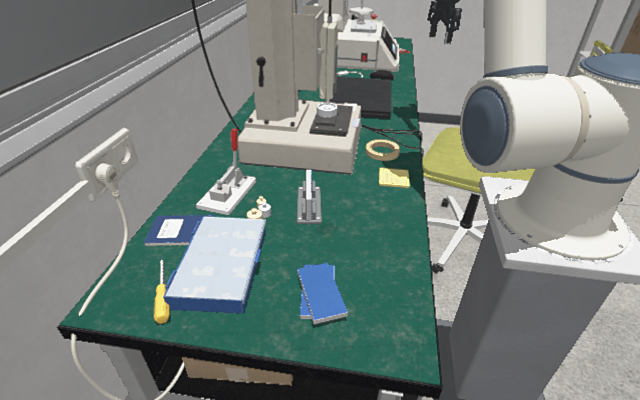

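The top view shows the crooked pile at about (220,213), the rack at (342,179), the weights at (301,130), (318,135) and (331,129), and the note pad at (417,272). A tall press stands at columns 405–565, rows 65–220, between the arm and the work. The side view agrees.

```bash
cat > h.py <<'E'
import numpy as np, cv2
from rig import ctrl
from scipy.spatial.transform import Rotation as R
def K(c,h=400):
    f=h/2/np.tan(np.radians(c["fov_y"])/2); return np.array([[f,0,c["cx"]],[0,f,c["cy"]],[0,0,1]]),np.array([c["k1"],0,0,0,0.])
def p2w(c,px,z):
    k,d=K(c); n=cv2.undistortPoints(np.array(px,float).reshape(-1,1,2),k,d)[:,0]
    P=c["pose"]; r=np.c_[n,np.ones(len(n))]@P[:3,:3].T; o=P[:3,3]
    return o+r*((z-o[2])/r[:,2])[:,None]
def w2p(c,X):
    k,d=K(c); P=np.linalg.inv(c["pose"]); return cv2.projectPoints(np.array(X,float).reshape(-1,1,3),cv2.Rodrigues(P[:3,:3])[0],P[:3,3],k,d)[0][:,0]
def totool(st,dw):  # world shift (m) -> tool axes mm
    return R.from_quat(st["tool_rot"]).inv().apply(dw)*1000
def yaw(st):  # world direction of tool x, degrees
    x=R.from_quat(st["tool_rot"]).as_matrix()[:,0]; return np.degrees(np.arctan2(x[1],x[0]))
def crop(im,x0,y0,x1,y1,s,name): cv2.imwrite(name,cv2.resize(im[y0:y1,x0:x1,::-1],None,fx=s,fy=s,interpolation=cv2.INTER_CUBIC))
E
python3 - <<'E'
from h import *
c=ctrl.calibration("top"); im=cv2.imread("pics/top0.png")[:,:,::-1]
crop(im,180,110,400,260,3.6,"pics/c1.png")
for px,z in [((220,213),.024),((342,179),.03),((301,130),.04),((318,135),.035),((331,129),.03),((417,272),.009),((405,220),.05),((565,220),.05),((600,120),.4)]: print(px,p2w(c,[px],z)[0].round(3))
st=ctrl.read_state(); print(yaw(st)); c=ctrl.calibration("wrist"); print(c, np.linalg.inv(np.r_[np.c_[R.from_quat(st["tool_rot"]).as_matrix(),st["position"]],[[0,0,0,1]]])@c["pose"])
E
```

```text
(220, 213) [0.514 0.319 0.024]
(342, 179) [0.582 0.059 0.03 ]
(301, 130) [0.686 0.144 0.04 ]
(318, 135) [0.675 0.108 0.035]
(331, 129) [0.689 0.081 0.03 ]
(417, 272) [ 0.383 -0.098  0.009]
(405, 220) [ 0.494 -0.068  0.05 ]
(565, 220) [ 0.49  -0.391  0.05 ]
(600, 120) [ 0.615 -0.256  0.4  ]
-63.76959032252194
{'fov_y': 58.3846807572861, 'cx': 312.74443476893646, 'cy': 197.91466355806594, 'k1': 0.02115048752390076, 'pose': array([[ 4.41839921e-01, -8.61328312e-01, -2.50780828e-01,
         3.39339808e-01],
       [-8.97093654e-01, -4.24435708e-01, -1.22789681e-01,
        -5.30011729e-01],
       [-6.78109359e-04,  2.79227272e-01, -9.60224802e-01,
         3.73111986e-01],
       [ 0.00000000e+00,  0.00000000e+00,  0.00000000e+00,
         1.00000000e+00]])} [[ 9.99999898e-01 -2.69967975e-04  3.61532561e-04  5.74618597e-04]
 [ 1.58233623e-04  9.60194196e-01  2.79333281e-01 -7.01181691e-02]
 [-4.22552507e-04 -2.79333195e-01  9.60194141e-01 -1.34349136e-01]
 [ 0.00000000e+00  0.00000000e+00  0.00000000e+00  1.00000000e+00]]
```

View pics/c1.png

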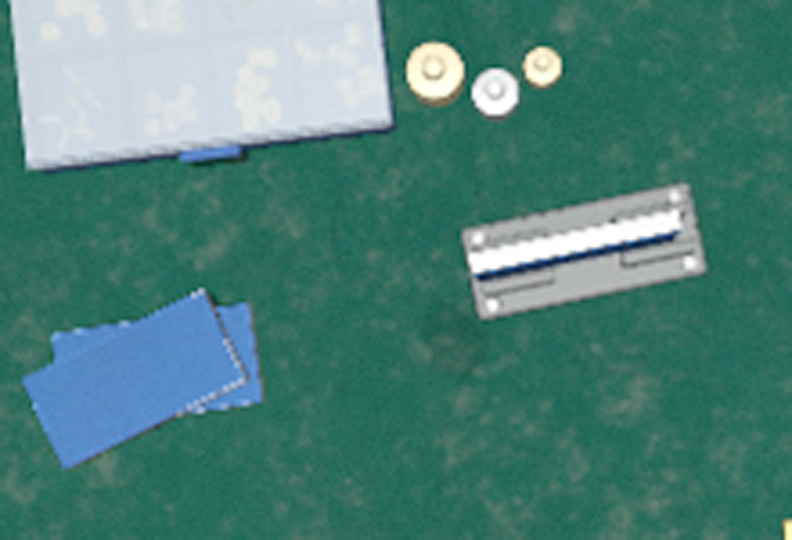

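The enlarged crop shows the bottom plate's corners at (52,335), (247,305) and (262,403), and the crooked plate's at (205,290), (24,380), (66,467) and (243,382). The rack is at (465,232)–(705,270), with the plate's blue side facing down the picture, towards the robot.

```bash
python3 - <<'E'
from h import *
c=ctrl.calibration("top")
def g(pts,z): return p2w(c,[((u+.5)/3.6-.5+180,(v+.5)/3.6-.5+110) for u,v in pts],z)
cr=g([(205,290),(24,380),(66,467),(243,382)],.024); print(cr.round(3),cr.mean(0).round(4))
bt=g([(52,335),(247,305),(262,403)],.012); print(bt.round(3),((bt[0]+bt[2])/2).round(4))
for a,b in ((cr[1],cr[0]),(cr[2],cr[3]),(bt[0],bt[1])): d=b-a; print("width yaw",np.degrees(np.arctan2(d[0],-d[1])).round(1),np.linalg.norm(d).round(3))
rk=g([(463,232),(688,186),(705,270),(482,318)],.01); print(rk.round(3),rk.mean(0)); d=rk[1]-rk[0]; print(np.degrees(np.arctan2(d[0],-d[1])),np.linalg.norm(d))
tp=g([(470,263),(683,220)],.07); print("plate top",tp.round(3)); 
st=ctrl.read_state()
print(totool(st,np.array([.51,.32,.24])-st["position"]))
E
```

```text
[[0.562 0.284 0.024]
 [0.51  0.391 0.024]
 [0.459 0.366 0.024]
 [0.507 0.261 0.024]] [0.5094 0.3254 0.024 ]
[[0.537 0.378 0.012]
 [0.553 0.261 0.012]
 [0.495 0.252 0.012]] [0.5159 0.3151 0.012 ]
width yaw 25.7 0.119
width yaw 24.9 0.115
width yaw 7.9 0.118
[[ 0.596  0.131  0.01 ]
 [ 0.621 -0.004  0.01 ]
 [ 0.571 -0.013  0.01 ]
 [ 0.544  0.12   0.01 ]] [0.58280885 0.05845437 0.01      ]
10.737010843776023 0.1375880993837142
plate top [[0.571 0.125 0.07 ]
 [0.594 0.005 0.07 ]]
[-6.86330571e+02 -5.98879546e+02 -4.22631167e-01]
```

Emit:
apply_moves(
  offset=[
    [-686, -599, 0],
    [-686, -599, 0],
    [-686, -599, 0],
    [-686, -599, 0],
    [-686, -599, 0],
    [-686, -599, 0],
    [-686, -599, 0],
    [-686, -599, 0],
    [-686, -599, 0],
    [-686, -599, 0],
    [-686, -599, 0],
    [-686, -599, 0],
    [-686, -599, 0],
    [-686, -599, 0],
    [-686, -599, 0],
    [-686, -599, 0],
    [-686, -599, 0],
    [-686, -599, 40],
    [-686, -599, 40],
  ],
  spin=[-10, -20, -30, -40, -50, -60, -70, -80, -90, -90, -90, -90, -90, -90, -90, -90, -90, -90, -90],
  grip=[85, 85, 85, 85, 85, 85, 85, 85, 85, 85, 85, 85, 85, 85, 85, 85, 85, 85, 85],
)

```text
t: 2.48
position: [0.5088, 0.3177, 0.1974]
tool_rot: [0.974, 0.226, -0.002, 0.001]
wrist_force: [0.6, -0.6, 1.1]
gripper_width: 0.085
```

```bash
python3 - <<'E'
from h import *
import pickle
st=ctrl.read_state(); c=ctrl.calibration("wrist"); im=ctrl.get_image("wrist"); print(st["t"],st["position"],yaw(st),st["wrist_force"])
cv2.imwrite("pics/w1r.png",im[:,:,::-1]); pickle.dump((st,c),open("w1.pkl","wb"))
crop(im,0,0,640,400,1.25,"pics/w1.png")
E
```

```text
2.475 [0.508845   0.31765833 0.19740948] 26.16162766896831 [ 0.63709706 -0.55861518  1.13286396]
```

View pics/w1.png

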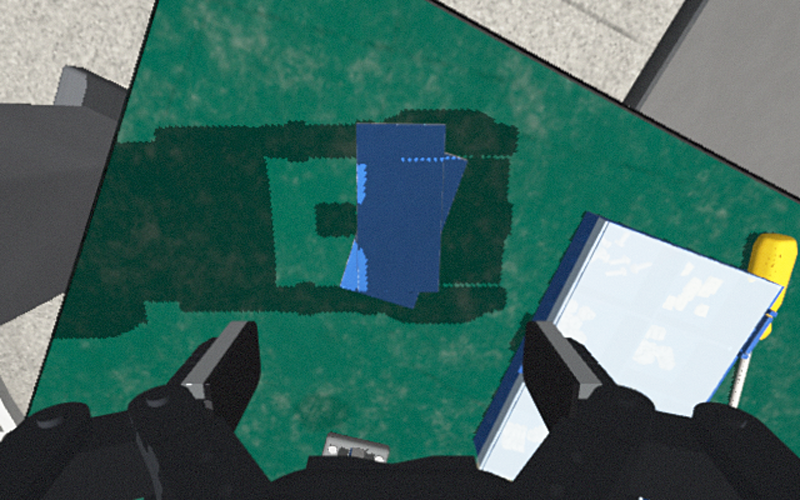

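The wrist view shows the crooked plate at about (356,124), (445,125), (439,292) and (356,290). The bottom plate's visible corners are (467,160), (415,308) and (341,287).

```bash
cat >> h.py <<'E'
def rect(c,pts,s,z,x0=0,y0=0): return p2w(c,[((u+.5)/s-.5+x0,(v+.5)/s-.5+y0) for u,v in pts],z)
E
python3 - <<'E'
from h import *
import pickle
st,c=pickle.load(open("w1.pkl","rb"))
a=rect(c,[(356,124),(445,125),(439,292),(356,290)],1.25,.024); print(a.round(4),a.mean(0))
b=rect(c,[(467,160),(415,308),(341,287)],1.25,.012); print(b.round(4), (b[0]+b[2])/2)
def y(d): return np.degrees(np.arctan2(d[0],-d[1]))
print(y(a[3]-a[0]),y(a[2]-a[1]),y(b[1]-b[0]),[np.linalg.norm(q) for q in (a[3]-a[0],a[1]-a[0],a[2]-a[1],b[1]-b[0],b[2]-b[1])])
m=(a[0]+a[1]+a[2]+a[3])/4; t=m+[0,0,.10-.024]; print(totool(st,t-st["position"]))
E
```

```text
[[0.4574 0.3658 0.024 ]
 [0.5105 0.3912 0.024 ]
 [0.5625 0.2846 0.024 ]
 [0.5069 0.2589 0.024 ]] [0.50933211 0.32513546 0.024     ]
[[0.5368 0.3775 0.012 ]
 [0.5553 0.2609 0.012 ]
 [0.4968 0.2513 0.012 ]] [0.5168042  0.31443059 0.012     ]
24.886796064697258 25.969561098795122 9.00375823728663 [np.float64(0.11779571775336839), np.float64(0.058917883178162246), np.float64(0.11854974744858783), np.float64(0.11806539097179305), np.float64(0.05932424556619335)]
[ 4.22568406 -6.50468224 97.38883189]
```

Emit:
apply_moves(
  offset=[
    [4, -6.5, 50],
    [4, -6.5, 100],
    [4, -6.5, 150],
    [4, -6.5, 172],
    [4, -6.5, 180],
    [4, -6.5, 180],
    [4, -6.5, 180],
    [4, -6.5, 180],
    [4, -6.5, 180],
    [4, -6.5, 180],
    [4, -6.5, 180],
  ],
  spin=[0.7, 0.7, 0.7, 0.7, 0.7, 0.7, 0.7, 0.7, 0.7, 0.7, 0.7],
  grip=[85, 85, 85, 85, 85, 85, 50, 50, 50, 50, 50],
  force=40,
)

```text
t: 3.9
position: [0.5118, 0.3274, 0.0208]
tool_rot: [0.975, 0.221, 0.001, -0.0]
wrist_force: [-1.0, -1.4, 11.5]
gripper_width: 0.0588
```

Emit:
apply_moves(
  offset=[
    [0, 0, -4],
    [0, 0, -30],
    [0, 0, -40],
    [1.8, 12.3, -40],
    [1.8, 12.3, -40],
    [1.8, 12.3, -40],
  ],
  spin=[0, 0, 0, 9, 16.6, 16.6],
  grip=[50, 50, 50, 50, 50, 50],
)

```text
t: 4.65
position: [0.5179, 0.3166, 0.0592]
tool_rot: [0.997, 0.078, -0.0, 0.0]
wrist_force: [-0.0, 0.5, -2.9]
gripper_width: 0.0585
```

```bash
python3 - <<'E'
from h import *
import pickle
st=ctrl.read_state(); c=ctrl.calibration("wrist"); im=ctrl.get_image("wrist"); print(st["t"],st["position"],yaw(st),st["wrist_force"])
cv2.imwrite("pics/w2r.png",im[:,:,::-1]); pickle.dump((st,c),open("w2.pkl","wb"))
crop(im,0,0,640,400,1.25,"pics/w2.png")
E
```

```text
4.65 [0.51794649 0.31662106 0.05918593] 8.958208937111282 [-0.02284965  0.48026654 -2.93390421]
```

View pics/w2.png

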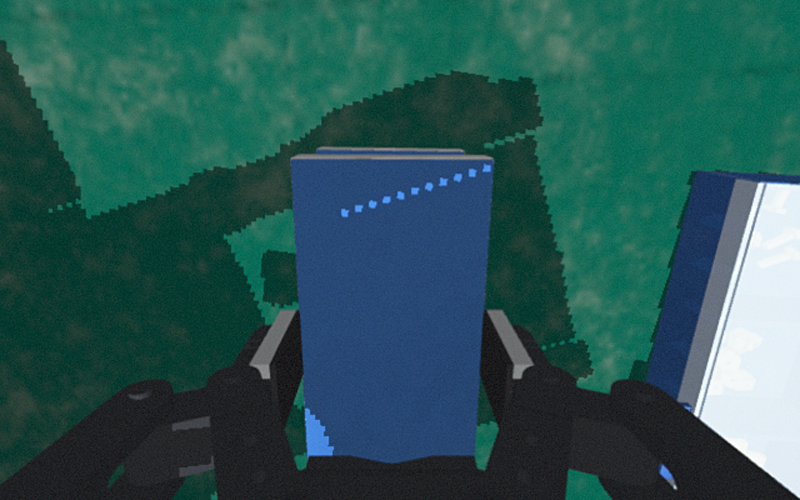

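The held plate's far top corners are at (292,157) and (493,157). Behind it, the bottom plate's far edge runs from (317,149) to (464,149).

```bash
python3 - <<'E'
from h import *
import pickle
st,c=pickle.load(open("w2.pkl","rb"))
im=cv2.imread("pics/w2r.png"); crop(im[:,:,::-1],220,105,420,145,4,"pics/w2c.png")
for z,p in ((.0624,[(292,156.5),(493,156.5)]),(.012,[(317,150),(464,150)])):
    a=rect(c,p,1.25,z); m=a.mean(0); d=a[1]-a[0]; print(a.round(4),np.linalg.norm(d),np.degrees(np.arctan2(d[1],d[0])),"end mid in tool",totool(st,m-st["position"]))
E
```

```text
[[0.4801 0.3705 0.0624]
 [0.5372 0.3795 0.0624]] 0.05782659741400682 8.95171902470789 end mid in tool [ -0.06491443 -59.14032416  -3.21473446]
[[0.4794 0.3688 0.012 ]
 [0.5371 0.3779 0.012 ]] 0.05832975644506746 8.953208750207732 end mid in tool [ -0.73375261 -57.52052696  47.18539887]
```

View pics/w2c.png

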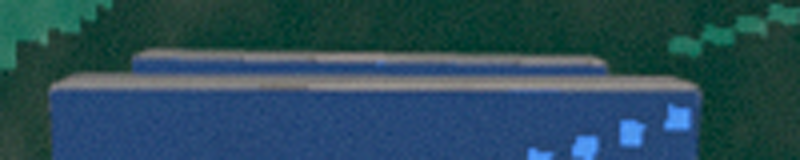

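Emit:
apply_moves(
  offset=[
    [-0.7, 1.7, 15],
    [-0.7, 1.7, 30],
    [-0.7, 1.7, 37],
    [-0.7, 1.7, 37.5],
    [-0.7, 1.7, 37.5],
    [-0.7, 1.7, 37.5],
    [-0.7, 1.7, 37.5],
    [-0.7, 1.7, 37.5],
    [-0.7, 1.7, 0],
    [-0.7, 1.7, -60],
    [-0.7, 1.7, -100],
    [-0.7, 1.7, -120],
    [-0.7, 1.7, -120],
  ],
  spin=[0.4, 0.4, 0.4, 0.4, 0.4, 0.4, 0.4, 0.4, 0.4, 0.4, 0.4, 0.4, 0.4],
  grip=[50, 50, 50, 50, 85, 85, 85, 85, 85, 85, 85, 85, 85],
)

```text
t: 6.32
position: [0.5183, 0.3153, 0.1808]
tool_rot: [0.997, 0.074, 0.001, -0.001]
wrist_force: [-0.8, -0.2, 0.5]
gripper_width: 0.0853
```

```bash
python3 - <<'E'
from h import *
import pickle
st=ctrl.read_state(); c=ctrl.calibration("wrist"); im=ctrl.get_image("wrist"); print(st["t"],st["position"],yaw(st),st["wrist_force"])
cv2.imwrite("pics/w3r.png",im[:,:,::-1]); pickle.dump((st,c),open("w3.pkl","wb"))
crop(im,230,60,430,250,3,"pics/w3.png")
# rack approach: plate top mid from top view, TCP z .16
print(totool(st,np.array([.583,.060,.17])-st["position"]))
E
```

```text
6.325 [0.51825727 0.31530185 0.18075682] 8.533899581979432 [-0.78532074 -0.24584155  0.50220025]
[ 26.10908912 262.09219224  10.60005232]
```

View pics/w3.png

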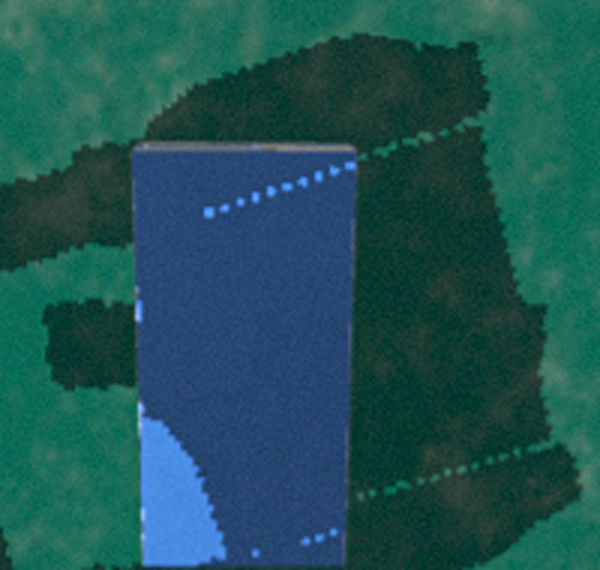

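The crop shows the upper plate squarely over the bottom one: its top edge runs from (133,148) to (355,150), and the end strip beyond it is even.

Emit:
apply_moves(
  offset=[
    [26, 262, 10],
    [26, 262, 10],
    [26, 262, 10],
    [26, 262, 10],
    [26, 262, 10],
    [26, 262, 10],
  ],
  spin=[-2.2, -2.2, -2.2, -2.2, -2.2, -2.2],
  grip=[85, 85, 60, 60, 60, 60],
)

```text
t: 7.12
position: [0.5817, 0.0592, 0.1682]
tool_rot: [0.996, 0.093, -0.001, -0.0]
wrist_force: [-0.8, 0.5, 1.1]
gripper_width: 0.06
```

```bash
python3 - <<'E'
from h import *
import pickle
st=ctrl.read_state(); c=ctrl.calibration("wrist"); im=ctrl.get_image("wrist"); print(st["t"],st["position"],yaw(st),st["wrist_force"])
cv2.imwrite("pics/w4r.png",im[:,:,::-1]); pickle.dump((st,c),open("w4.pkl","wb"))
crop(im,0,0,640,400,1.25,"pics/w4.png")
E
```

```text
7.125 [0.58168635 0.05923978 0.16816958] 10.637478139952199 [-0.75680014  0.52943578  1.11418805]
```

View pics/w4.png

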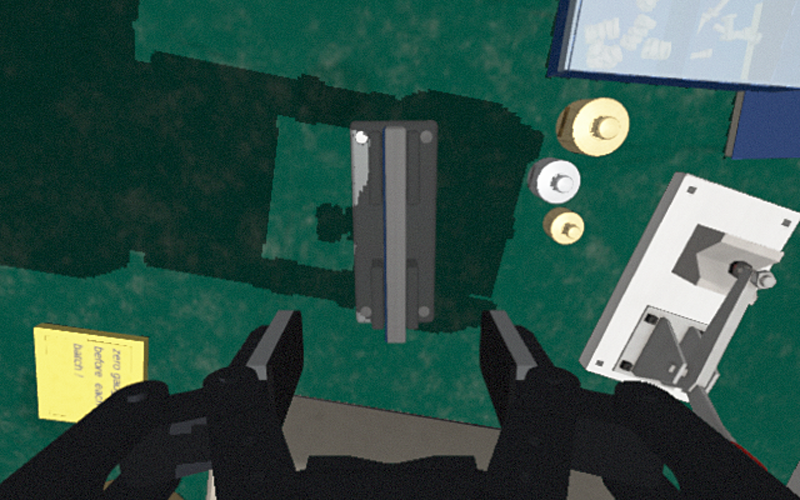

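The plate's top strip runs from (385–406,127) to (386–406,342), nearly parallel to the tool's y axis. The weights are at (590,127), (555,180) and (565,226), well clear of the fingers.

```bash
python3 - <<'E'
from h import *
import pickle
st,c=pickle.load(open("w4.pkl","rb"))
a=rect(c,[(385,127),(406,127),(406,342),(386,342)],1.25,.07); print(a.round(4)); m=a.mean(0)
d=a[2]+a[3]-a[0]-a[1]; print(m,np.linalg.norm(d)/2,"tool",totool(st,m-st["position"]),totool(st,d)/2)
for p,z in (((590,127),.04),((555,180),.035),((565,226),.03)): print(totool(st,rect(c,[p],1.25,z)[0]-st["position"]))
E
```

```text
[[0.5659 0.1228 0.07  ]
 [0.5762 0.1247 0.07  ]
 [0.5994 0.0075 0.07  ]
 [0.5881 0.0053 0.07  ]]
[0.58238859 0.06508686 0.07      ] 0.11952491902472398 tool [ 1.94178049 -5.56359716 98.16936402] [ 6.01307077e-01  1.19523388e+02 -6.60351202e-02]
[111.40246428 -64.44230527 128.00934263]
[ 96.75850165 -34.08479419 133.01854421]
[107.70382672  -4.83609416 137.98344445]
```

Emit:
apply_moves(
  offset=[
    [2, -5.5, 50],
    [2, -5.5, 100],
    [2, -5.5, 116],
    [2, -5.5, 116],
    [2, -5.5, 116],
    [2, -5.5, 116],
    [2, -5.5, 116],
    [2, -5.5, 116],
    [2, -5.5, 116],
    [2, -5.5, 116],
  ],
  spin=[0, 0, 0.3, 0.3, 0.3, 0.3, 0.3, 0.3, 0.3, 0.3],
  grip=[60, 60, 40, 8, 8, 8, 8, 8, 8, 8],
  force=50,
)

```text
t: 8.43
position: [0.5836, 0.0656, 0.0546]
tool_rot: [0.996, 0.091, 0.001, -0.0]
wrist_force: [-3.9, 2.7, 8.6]
gripper_width: 0.0112
```

Emit:
apply_moves(
  offset=[
    [0, 0, -40],
    [0, 0, -80],
    [-60, -57, -80],
    [-133, -125, -80],
    [-133, -125, -80],
    [-133, -125, -80],
    [-133, -125, -40],
    [-133, -125, -5],
    [-133, -125, 6],
    [-133, -125, 9],
    [-133, -125, 10],
  ],
  spin=[0, 0, 0, 0, 0, 0, 0, 0, 0, 0, 0],
  grip=[8, 8, 8, 8, 8, 8, 8, 8, 8, 8, 8],
)

```text
t: 9.8
position: [0.4302, 0.1642, 0.0445]
tool_rot: [0.996, 0.091, 0.001, -0.0]
wrist_force: [-4.6, -4.2, 23.7]
gripper_width: 0.011
```

```bash
python3 - <<'E'
from h import *
import pickle
st=ctrl.read_state(); print(st["t"],st["position"],yaw(st),st["wrist_force"],st["gripper_width"])
c=ctrl.calibration("side"); im=ctrl.get_image("side")
crop(im,200,150,420,330,3.3,"pics/s1.png")
E
```

```text
9.8 [0.43022829 0.16421662 0.04451571] 10.420257587560414 [-4.55580333 -4.232803   23.6863427 ] 0.010964842433521789
```

View pics/s1.png

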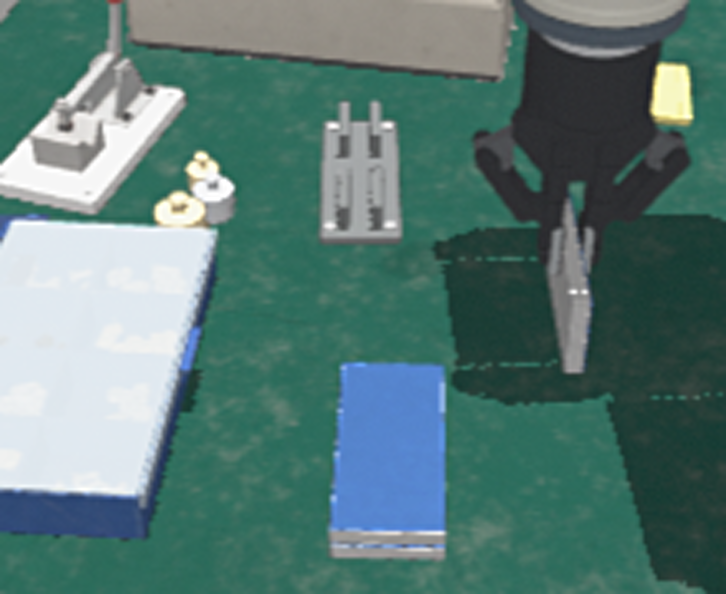

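The side crop shows the pile neat, with both plates flush, and the third plate standing on the bench in the gripper. I'll tip it gently away from the robot between the open fingers.

Emit:
apply_moves(
  offset=[
    [0, 0, -2],
    [0, 0, -2],
    [0, 0, -2],
    [0, 0, -6],
    [0, 0, -11],
    [0, 0, -11],
    [5, 0, -11],
    [9, 0, -11],
    [12, 0, -11],
    [15, 0, -11],
    [18, 0, -11],
    [20, 0, -11],
    [20, 0, -11],
  ],
  spin=[0, 0, 0, 0, 0, 0, 0, 0, 0, 0, 0, 0, 0],
  grip=[30, 30, 30, 30, 30, 30, 30, 30, 30, 30, 30, 30, 30],
)

```text
t: 11.48
position: [0.4496, 0.168, 0.0543]
tool_rot: [0.996, 0.091, 0.0, -0.0]
wrist_force: [0.7, 0.0, -0.0]
gripper_width: 0.0299
```

```bash
python3 - <<'E'
from h import *
st=ctrl.read_state(); print(st["t"],st["position"],yaw(st),st["wrist_force"],st["gripper_width"])
crop(ctrl.get_image("side"),300,170,420,270,5,"pics/s2.png")
E
```

```text
11.475 [0.44958268 0.16798965 0.05429304] 10.428594615668048 [ 0.70708394  0.04848166 -0.02875657] 0.029863809844883422
```

View pics/s2.png

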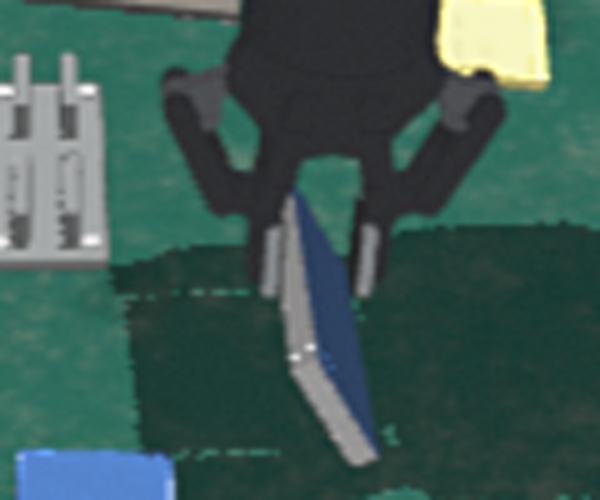

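The plate leans on the far finger with its blue face upward, as planned. I'll let it down in stages.

Emit:
apply_moves(
  offset=[
    [3, 0, 6],
    [5, 0, 11],
    [7, 0, 15],
    [10, 0, 20],
    [10, 0, 21],
    [9, 0, 24],
    [8, 0, 27],
    [7, 0, 29],
    [5, 0, 33],
    [3, 0, 37],
    [2, 0, 38],
    [2, 0, 38],
    [6, 0, 38],
    [10, 0, 38],
    [14, 0, 38],
    [14, 0, 38],
    [14, 0, 38],
  ],
  spin=[0, 0, 0, 0, 0, 0, 0, 0, 0, 0, 0, 0, 0, 0, 0, 0, 0],
  grip=[36, 42, 46, 50, 53, 58, 63, 68, 74, 80, 82, 84, 85, 85, 85, 85, 85],
)

```text
t: 13.65
position: [0.463, 0.1705, 0.0163]
tool_rot: [0.996, 0.091, -0.0, 0.0]
wrist_force: [0.4, -0.5, -0.2]
gripper_width: 0.0847
```

```bash
python3 - <<'E'
from h import *
st=ctrl.read_state(); print(st["t"],st["position"],yaw(st),st["wrist_force"],st["gripper_width"])
crop(ctrl.get_image("side"),300,170,420,270,5,"pics/s3.png")
E
```

```text
13.65 [0.46297821 0.17045236 0.01625768] 10.428916234775151 [ 0.43727134 -0.54575049 -0.21810416] 0.08466613499823021
```

View pics/s3.png

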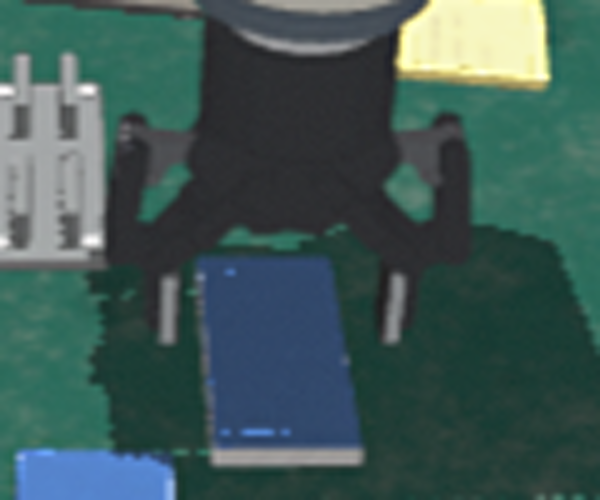

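The plate lies flat between the open fingers, blue side up. I'll let it rest, then lift and measure it and the pile by image code.

Emit:
apply_moves(
  offset=[
    [0, 0, 0],
    [0, 0, 0],
    [0, 0, -60],
    [0, 0, -120],
    [0, 0, -165],
    [0, 0, -165],
    [0, 0, -165],
  ],
  spin=[0, 0, 0, 0, 0, 0, 0],
  grip=[85, 85, 85, 85, 85, 85, 85],
)

```text
t: 14.58
position: [0.4627, 0.1704, 0.1809]
tool_rot: [0.996, 0.091, -0.0, 0.0]
wrist_force: [0.3, 0.2, -0.9]
gripper_width: 0.0851
```

```bash
cat >> h.py <<'E'
def blue(im,c,z):
    h=cv2.cvtColor(im,cv2.COLOR_RGB2HSV); m=cv2.inRange(h,(102,110,60),(125,255,255))
    m=cv2.morphologyEx(m,cv2.MORPH_OPEN,np.ones((5,5))); m=cv2.morphologyEx(m,cv2.MORPH_CLOSE,np.ones((9,9)))
    cs=cv2.findContours(m,cv2.RETR_EXTERNAL,cv2.CHAIN_APPROX_NONE)[0]
    for q in cs:
        if cv2.contourArea(q)<3000: continue
        X=p2w(c,q[:,0],z)[:,:2]*1000; r=cv2.minAreaRect(X.astype(np.float32))
        print("bbox",cv2.boundingRect(q),"rect",np.round(r[0],1),np.round(r[1],1),round(r[2],2))
E
python3 - <<'E'
from h import *
import pickle
st=ctrl.read_state(); c=ctrl.calibration("wrist"); im=ctrl.get_image("wrist"); print(st["t"],st["position"],yaw(st))
cv2.imwrite("pics/w5r.png",im[:,:,::-1]); pickle.dump((st,c),open("w5.pkl","wb"))
blue(im,c,.012)
st3,c3=pickle.load(open("w3.pkl","rb")); print("pile"); blue(cv2.imread("pics/w3r.png")[:,:,::-1],c3,.024)
E
```

```text
14.575 [0.46268335 0.17037662 0.18087068] 10.430370645433761
bbox (278, 110, 71, 133) rect [462.5 168.9] [ 58.9 117.3] 10.45
bbox (526, 0, 75, 220) rect [654.1 255.7] [ 21.5 174.2] 6.24
bbox (376, 0, 88, 93) rect [523.6 288.2] [61.5 66.6] 8.52
pile
bbox (274, 111, 75, 138) rect [516.9 313.3] [ 59.  117.5] 8.48
```

Emit:
apply_moves(
  offset=[
    [-0.5, 1.4, 60],
    [-0.5, 1.4, 120],
    [-0.5, 1.4, 160],
    [-0.5, 1.4, 167],
    [-0.5, 1.4, 167],
    [-0.5, 1.4, 167],
    [-0.5, 1.4, 167],
    [-0.5, 1.4, 167],
    [-0.5, 1.4, 167],
    [-0.5, 1.4, 167],
  ],
  spin=[0, 0, 0, 0, 0, 0, 0, 0, 0, 0],
  grip=[85, 85, 85, 85, 85, 50, 50, 50, 50, 50],
  force=40,
)

```text
t: 15.88
position: [0.463, 0.1691, 0.0167]
tool_rot: [0.996, 0.091, 0.001, -0.0]
wrist_force: [-9.1, -2.3, 43.7]
gripper_width: 0.0502
```

The fingers were too high and closed onto the plate's top, reading 50 mm instead of 60. I'll lift, open, and re-measure.

Emit:
apply_moves(
  offset=[
    [0, 0, -8],
    [0, 0, -60],
    [0, 0, -120],
    [0, 0, -165],
    [0, 0, -165],
    [0, 0, -165],
  ],
  spin=[0, 0, 0, 0, 0, 0],
  grip=[50, 85, 85, 85, 85, 85],
)

```text
t: 16.62
position: [0.4626, 0.169, 0.1795]
tool_rot: [0.996, 0.091, 0.0, -0.0]
wrist_force: [-0.2, -0.0, -0.5]
gripper_width: 0.0848
```

```bash
python3 - <<'E'
from h import *
st=ctrl.read_state(); c=ctrl.calibration("wrist"); im=ctrl.get_image("wrist"); print(st["t"],st["position"],yaw(st))
cv2.imwrite("pics/w6r.png",im[:,:,::-1]); blue(im,c,.012)
E
```

```text
16.625 [0.46262488 0.16897975 0.17952116] 10.432932903758514
bbox (278, 108, 72, 135) rect [462.6 168.6] [ 59.  118.3] 10.41
bbox (527, 0, 75, 219) rect [654.2 254.9] [ 21.8 172.6] 6.25
bbox (377, 0, 88, 91) rect [523.8 287.4] [61.3 64.9] 8.55
```

Emit:
apply_moves(
  offset=[
    [0, 0, 60],
    [0, 0, 120],
    [0, 0, 165],
    [0, 0, 172],
    [0, 0, 173],
    [0, 0, 173],
    [0, 0, 173],
    [0, 0, 173],
    [0, 0, 173],
    [0, 0, 173],
  ],
  spin=[0, 0, 0, 0, 0, 0, 0, 0, 0, 0],
  grip=[85, 85, 85, 85, 85, 50, 50, 50, 50, 50],
)

```text
t: 17.92
position: [0.4637, 0.1692, 0.0079]
tool_rot: [0.996, 0.091, 0.001, -0.0]
wrist_force: [-1.3, -0.6, 11.3]
gripper_width: 0.0585
```

Emit:
apply_moves(
  offset=[
    [0, 0, -30],
    [0, 0, -60],
    [20, -33, -65],
    [50, -83, -65],
    [79.6, -132.5, -65],
    [79.6, -132.5, -65],
    [79.6, -132.5, -65],
    [79.6, -132.5, -45],
    [79.6, -132.5, -32],
    [79.6, -132.5, -27],
    [79.6, -132.5, -25],
    [79.6, -132.5, -24.5],
  ],
  spin=[0, 0, 0, 0, 1, 2, 2, 2, 2, 2, 2, 2],
  grip=[50, 50, 50, 50, 50, 50, 50, 50, 50, 50, 50, 50],
)

```text
t: 19.42
position: [0.5169, 0.313, 0.0319]
tool_rot: [0.997, 0.073, -0.0, 0.0]
wrist_force: [-8.0, -7.6, 21.0]
gripper_width: 0.0584
```

Emit:
apply_moves(
  offset=[
    [0, 0, -0.7],
    [0, 0, -0.7],
    [0, 0, -0.7],
    [0, 0, -0.7],
    [0, 0, -40],
    [0, 0, -100],
    [0, 0, -150],
    [0, 0, -150],
    [0, 0, -150],
  ],
  spin=[0, 0, 0, 0, 0, 0, 0, 0, 0],
  grip=[50, 85, 85, 85, 85, 85, 85, 85, 85],
)

```text
t: 20.55
position: [0.5168, 0.3136, 0.1804]
tool_rot: [0.997, 0.074, -0.0, 0.0]
wrist_force: [0.1, -1.0, -0.0]
gripper_width: 0.085
```

```bash
python3 - <<'E'
from h import *
st=ctrl.read_state(); c=ctrl.calibration("wrist"); im=ctrl.get_image("wrist"); print(st["t"],st["position"],yaw(st))
blue(im,c,.036)
s=ctrl.get_image("side")
a=cv2.resize(im[75:265,255:385,::-1],None,fx=3,fy=3,interpolation=2); b=cv2.resize(s[250:340,270:370,::-1],None,fx=4,fy=4,interpolation=2)
o=np.zeros((max(a.shape[0],b.shape[0]),a.shape[1]+b.shape[1],3),np.uint8); o[:a.shape[0],:a.shape[1]]=a; o[:b.shape[0],a.shape[1]:]=b
print(o.shape); cv2.imwrite("pics/fin.png",o)
E
```

```text
20.55 [0.51684724 0.3136197  0.18039643] 8.431869722400783
bbox (275, 109, 78, 145) rect [516.8 313.2] [ 59.  118.6] 8.46
(570, 790, 3)
```

View pics/fin.png

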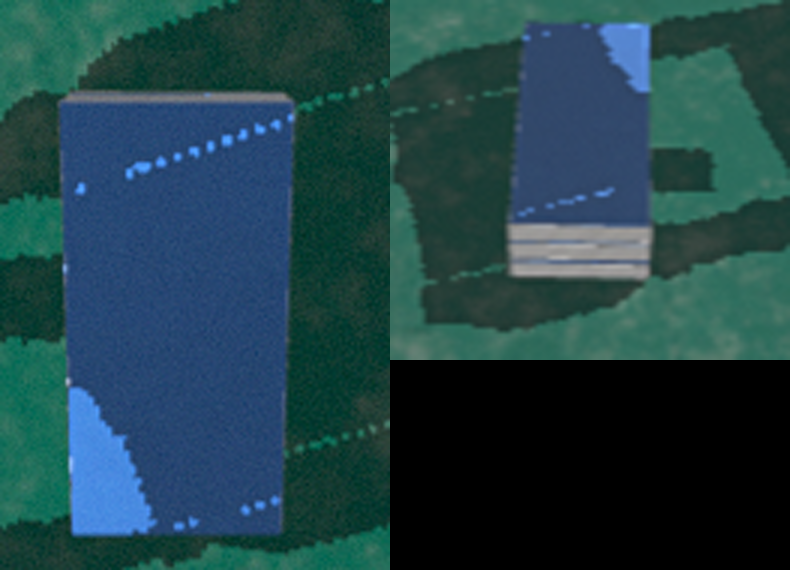

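The picture shows all three plates flush. In the side view the end faces line up at (508–652, 225–275), with only hairline blue ledges. I'll hand it in.

```bash
python3 -c "
from rig import ctrl
ctrl.finish_job()"
```

```text
the job is handed in; nothing more can be done
```

I squared the crooked plate on the bottom plate and stood the rack plate on the bench. I then tipped it gently flat with its blue side up, let go, took it again by its long edges and set it on the pile.

- **Final position:** the wrist camera put the top plate at (516.8, 313.2) mm and 8.46°. The middle plate had measured (516.9, 313.3) mm and 8.48°.
- **Bottom plate:** its first estimate was about (516, 315) mm and 8.8°, so the pile is within about 2 mm of it. I did not measure the bottom plate separately at the end.
- **Last view:** the wrist and side pictures show the end faces flush to about 1–2 mm, all blue sides up, with the gripper open and well clear.
- **Time:** the job took about 20.6 s of the 64 s.

**One failed check:** the first try at re-gripping the flat plate closed on its top face, with the opening reading 50 mm instead of about 59 mm and 44 N at the wrist. I lifted, re-measured and found the plate had not moved, then gripped it lower. I kept clear of the other things but did not re-measure them at the end.

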